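Unbolt the slate and lay it on the humidity tray's deck

ROBOT

A 6-joint arm with a two-finger parallel gripper is mounted at the origin on the work surface. World frame = base frame: x ahead of the robot, y to its left, z up, the work surface at z = 0. Lengths are in mm, angles in rad, forces in N, time in s.
With the tool pointing down it reaches from about 350 to 975 mm from the base axis. Payload 7.1 kg.
Tool frame: the origin (TCP) lies on the front face of the gripper's body, between the roots of the fingers; the fingertips stand 80 mm ahead of it and the grasp point (between the pads) lies 61 mm ahead of it (env.tips_ahead is the distance from the TCP to the fingertips, in mm); z points along the fingers, y is the line along which they close (so a half turn about z gives the same grasp; the last joint's range is limited). The gripper opens to 88 mm and grips with 3 to 60 N. Pads are 20 mm wide; open, the fingers measure 115 mm over their backs; the gripper's body (75 mm by 178 mm) begins 61 mm behind the grasp point.
Start: joints at [-1.173, 0.423, 1.63, -0, 1.089, -0.019], TCP at [253.038, -571.469, 302.675] pointing down, gripper open.
Joint ranges: [-3, 3], [-0.9, 2.11], [0.09, 2.58], [-1.31, 4.45], [0.11, 2.69], [-2.54, 2.54]. Speed limits (rad/s): [2.39, 2.39, 3.01, 3.14, 3.14, 3.14].

INTERFACE

Orientations are given as a unit quaternion [x, y, z, w].
In Python, from station import env, set_gripper, viewer, workorder gives the robot as it stands. Calls block until the motion is done:
- env.reach(position, orientation): joint-space move of the TCP to a pose.
- env.move_l(position, rot=None, rate=150, f_stop=None): straight line of the TCP; rot=None keeps the orientation; rate is the mean speed in mm/s. With f_stop (N) it stops when the force on the tool has changed by that much, and returns True; else False.
- env.move_joints(angles): joint-space move.
- set_gripper(opening): finger opening in mm; the grip force is fixed at half the most; returns when the fingers have stopped.
- env.hold(seconds).
- env.ik(position, orientation): joint angles nearest the present ones, or None.
- env.read_state(): the state.
- viewer.camera(name): name is "scene" or "top" or "wrist"; returns the picture (480x640x3 uint8, blue, green, red); there is no depth.
- viewer.camera_params(name): a dict with "fx", "fy", "cx", "cy" (pixels), "pose" (4x4, takes a point from camera to world coordinates); the wrist camera has in their place "tool_from_camera" (4x4, takes a point from camera to tool coordinates, whose origin is the TCP and whose axes are the flange's). Camera axes: x right, y up, looking along -z (the intrinsics and any distortion apply to the point x, -y, -z); pixel columns grow to the right and rows downward; lengths in mm; the calibration is good to about 2 mm. The wrist camera is an equidistant fisheye: a pixel r from the principal point sees the ray r / f radians off the axis. A picture is of the moment at which its call begins: read the wrist's pose just before it. camera_params takes no time and is no camera call.
A pose or a line that the arm cannot do raises env.IKError and nothing moves.
- workorder.sign_off(): hands the job in; it is judged then, once.
The state is a dict: "time_s": time; "qpos": joint angles; "dq": joint speeds; "tau": joint torques, N m; "tool_pos": TCP position; "orientation": TCP orientation; "force": force on the tool from outside, world axes, zero at the start; "wrist_torque": the same for the moment, N m; "width": finger opening in mm; "grip_force": force on a finger pad.
Only numpy, scipy, OpenCV 4.12 (cv2) and the standard library are available. Lean on these libraries where they do the work, as an engineer would, in place of code of your own. Each camera call takes 0.05 s, during which the arm holds its last target. There are 200 camera calls.

TASK

The slate tile is bolted into its holder on the ledge: lift the gate bolt over its stop bump, slide it all the way open and let it drop down behind the bump. Then slide the slate out over the ledge's front edge, at least a quarter of its length, until it can be gripped by its sides, and lay it gently, flat, centred and lengthwise on the raised deck in the grey humidity tray. Leave the bolt open and down, and do not disturb the other things on the ledge.

Things in the scene. Friction and masses are not known exactly. Their poses are not given: they have to be found in the camera images.
- holder: Aluminium holder fixed on the concrete ledge (ledge top 60 mm above the work surface). Origin: middle of its front edge, at ledge-top height; that edge is flush with the ledge's front edge, which faces the robot and has free air in front of it, down to the work surface. x points back from the edge, y left along the edge, z up. Its plate is 4 mm thick, x 0 to 155, y -38 to 38 mm.
- channel (a point): Middle of the slate's channel, on the plate's top, 86 mm behind the edge; axes as the holder's. Side rails (holder x 25 to 150 mm, inner faces at y = -27 and 27 mm, 6 mm thick, tops 14 mm above the ledge) cover the slate's sides. The channel is open at the back and, but for the bolt, at the front.
- bump_top (a point): Top centre of the fixed square stop bump just in front of the bolt bar, at holder x 6, y 67 mm: 8 mm (x) x 10 mm (y), 12 mm high above the plate. The bolt runs in two bridge-shaped keepers 6 mm wide at holder y 39 and 111 mm (x 7 to 25 mm, tops 42 mm above the ledge), over a strip of plate x 0 to 34 mm that ends at y = 220 mm.
- bolt (a joint): Gate bolt's travel along the holder's +y, in m: 0 shut (up to 2 mm of play), 0.046 fully open at its end stop; friction about 0.6 N. Bar 10 mm (x) x 12 mm steel at holder x 16 mm; its tip is at y -8 mm shut, in front of the slate, and 38 mm fully open, clear of it. A lug on its front stands against the bump: it travels only while raised 10 mm or more; beyond 0.023 it can drop again.
- bolt_lift (a joint): How far the bolt is raised, in m: 0 resting, 0.018 upper stop. No spring: it falls by its own weight (0.15 kg).
- bolt_knob (a point): Top centre of the bolt's round upright steel knob, 18 mm in diameter, 44 mm tall above the bar (at rest the bar's top is 18 mm and the knob's top 62 mm above the ledge). Shut, it stands at holder x 16, y 150 mm, its axis 36 mm left of the nearer keeper's left face; it moves with the bolt.
- slate: Dark grey slate tile, 120 (x) x 50 (y) x 6 mm, about 0.1 kg. Origin: centre of its underside. It starts flat on the plate between the rails, its long x axis along the holder's x, front end about 26 mm behind the ledge edge, underside 4 mm above the ledge. Its rear end, about 146 mm behind the edge, is free to be pushed towards the edge.
- tray_deck (a point): Centre of the top of the raised deck in the grey plastic humidity tray, fixed on the ledge. The deck is 90 (x) x 36 (y) mm, its top 33 mm above the ledge and 29 mm above the tray's floor. x runs along the deck and the tray's longer side. The tray, centred on the deck, is 200 (x) x 170 (y) mm outside, walls 4 mm thick and 25 mm high.
- jar: Glass jar, 62 mm across, 73 mm tall, steel lid with a press button. A bystander standing loose on the ledge; origin at the centre of its underside.
- rock: Grey-brown ceramic rock ornament, about 85 x 60 x 63 mm. A bystander standing loose on the ledge; origin at the centre of its underside.
- dish: Flat terracotta dish, 84 mm across, 16 mm tall. A bystander standing loose on the ledge; origin at the centre of its underside.
- brush: Stainless pruning brush with nylon bristles, about 205 mm long, 29 mm tall, lying along its x axis. A bystander standing loose on the ledge; origin at the centre of its underside.
Mind the look-alikes: they are no part of the job. There is more than one size of the slate; the one meant has the size given above.

How it is judged (in metres and radians):
On the way, in this order (a step that is already met when the one before it is completed fails the run):
1. the bolt has been lifted over the bump, slid open and dropped down again (value of joint bolt above 0.038 m and value of joint bolt_lift below 0.003 m), for 0.2 s.
2. the slate, flat at holder height, sticks out over the ledge edge by at least a quarter of its length (x of slate in the frame of holder between -0.06 and 0.03 m and z of slate in the frame of holder between -0.01 and 0.012 m and angle between slate's own z axis and vertical below 0.15 rad), for 0.1 s.
At the end, for the whole second after the job is handed in: The bolt is open by more than 38 of its 46 mm and down (raised less than 3 mm); the slate lies flat and at rest on the tray's deck, its centre within 20 mm along and 13 mm across of the deck's centre, its length along the deck's within 0.2 rad (all of step 1 and x of slate in the frame of tray_deck between -0.02 and 0.02 m and y of slate in the frame of tray_deck between -0.013 and 0.013 m and z of slate in the frame of tray_deck between -0.003 and 0.003 m and angle between slate's own z axis and vertical below 0.06 rad and angle between the x axis of slate and the x axis of tray_deck, either way round below 0.2 rad and contact force between slate and tray above 0.2 N and linear speed of slate below 0.02 m/s); the robot touches nothing.
It fails at once if the slate is let fall (faster than 0.6 m/s while not held) (linear speed of slate above 0.6 m/s and contact force between the fingers and slate below 0.05 N).
It fails at once if another thing on the ledge is moved by more than 25 mm (distance of any of jar, rock, dish, brush from where it was at the start of the episode above 0.025 m).
It also fails if it takes over 54 s, if anything falls off the work surface, if the arm or the gripper's body presses on something with over 40 N, if the wrist force passes 120 N, or if a joint passes its speed limit or range.

## Working session

There is one attempt and no reset: what is moved stays moved. The work goes in short steps, each a Python script; the robot and the scene stay as the last script left them, time stands still between calls to the robot, and variables do not carry over. Pictures are saved under pics/ and viewed, at most 10 in all, crops included, and the job is handed in when it is done.

```bash
ls; mkdir -p pics
python3 - <<'E'
from station import env, set_gripper, viewer, workorder
import cv2
for n in ("scene","top"):
    cv2.imwrite(f"pics/{n}0.png",viewer.camera(n)); p=viewer.camera_params(n); print(n,p)
print(viewer.camera_params("wrist")); print(env.read_state())
E
```

```text
pics
scene {'fx': 576.3947100383043, 'fy': 576.3947100383043, 'cx': 326.0639259663474, 'cy': 241.63457760803553, 'pose': array([[ 3.13514698e-01, -7.83693798e-01,  5.36220631e-01,
         1.31540919e+03],
       [ 9.49545992e-01,  2.63743135e-01, -1.69711423e-01,
        -2.04509305e+02],
       [-8.42272028e-03,  5.62373177e-01,  8.26840654e-01,
         1.19657934e+03],
       [ 0.00000000e+00,  0.00000000e+00,  0.00000000e+00,
         1.00000000e+00]])}
top {'fx': 510.2827809064483, 'fy': 510.2827809064483, 'cx': 313.3778537455702, 'cy': 231.87072330008246, 'pose': array([[-5.36074885e-03,  9.98017538e-01, -6.27077017e-02,
         5.06432411e+02],
       [-9.99678973e-01, -3.79567327e-03,  2.50508211e-02,
         3.72927974e+01],
       [ 2.47631408e-02,  6.28218620e-02,  9.97717495e-01,
         1.29424454e+03],
       [ 0.00000000e+00,  0.00000000e+00,  0.00000000e+00,
         1.00000000e+00]])}
{'fx': 371.64829954431775, 'fy': 371.64829954431775, 'cx': 315.18243533748324, 'cy': 239.92553960892494, 'tool_from_camera': array([[-1.00667027e-03,  9.53480825e-01,  3.01451992e-0
[... 302 characters left out ...]
'qpos': array([-1.17301695e+00,  4.23798878e-01,  1.63059568e+00, -2.12260956e-05,
        1.08857747e+00, -1.89998828e-02]), 'dq': array([ 1.13187979e-03, -2.30446986e-03, -2.36746624e-03, -1.76353259e-04,
       -1.09938504e-04,  9.42106876e-06]), 'tau': array([-9.28606605e-04, -5.45616674e+01, -2.74323642e+01,  6.44809823e-02,
        1.86746480e-02, -5.41911561e-05]), 'tool_pos': array([ 252.88271816, -571.13782491,  301.96486304]), 'orientation': array([ 9.78364092e-01,  2.06889411e-01, -1.39071683e-04, -6.75586091e-04]), 'force': array([-0.77699222,  0.45294701,  0.23623936]), 'wrist_torque': array([ 0.0329879 ,  0.00823461, -0.00687605]), 'grip_force': 0.0, 'width': 88.28574422394884}
```

View pics/top0.png

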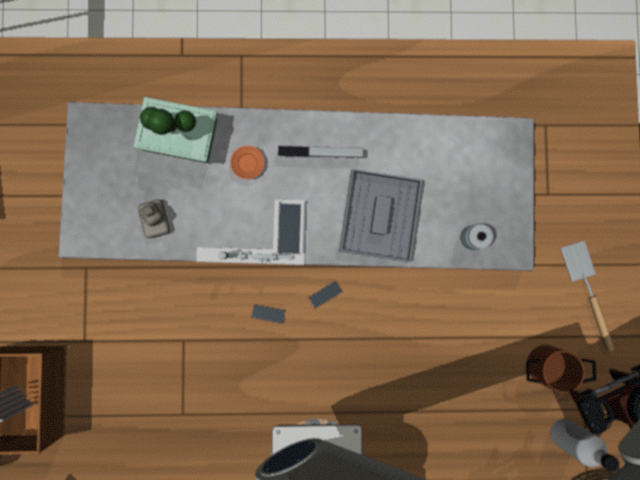

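View pics/scene0.png

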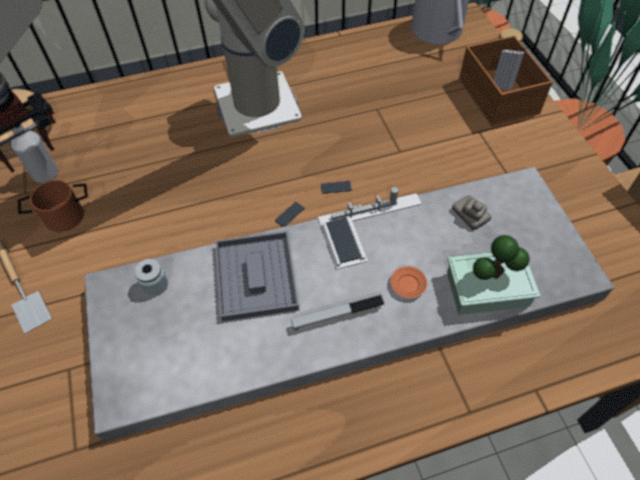

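The top view shows the holder with a slate at about (289,228) and the bolt strip running left (+y) to (197,253). The tray is at about (382,215) and its deck at (381,214). Slate candidates are (289,228) in the holder, and (269,314) and (325,294) lying loose on the table. The one in the holder fits the description; I'll check sizes and one crop.

```bash
cat > h.py <<'E'
import numpy as np, cv2
from scipy.spatial.transform import Rotation as R
def ray(p,T,px):
    u,v=px; d=np.array([(u-p["cx"])/p["fx"],-(v-p["cy"])/p["fy"],-1.]); return T[:3,3],T[:3,:3]@d
def rayw(p,T,px):
    x,y=px[0]-p["cx"],px[1]-p["cy"]; r=np.hypot(x,y)+1e-12; t=r/p["fx"]
    return T[:3,3],T[:3,:3]@np.array([np.sin(t)*x/r,-np.sin(t)*y/r,-np.cos(t)])
def onz(od,z): o,d=od; return o+d*(z-o[2])/d[2]
def wristT(p,s):
    T=np.eye(4);T[:3,:3]=R.from_quat(s["orientation"]).as_matrix();T[:3,3]=s["tool_pos"];return T@p["tool_from_camera"]
def projw(p,T,X):
    c=np.linalg.inv(T)@np.append(X,1); x,y,z=c[0],-c[1],-c[2]; r=np.hypot(x,y); t=np.arctan2(r,z)*p["fx"]
    return p["cx"]+t*x/r,p["cy"]+t*y/r
def quad(p,T,rect,z,f=ray):
    P=np.array([onz(f(p,T,c),z)[:2] for c in cv2.boxPoints(rect)]); e=np.diff(np.vstack([P,P[:1]]),axis=0)
    L=np.linalg.norm(e,axis=1); k=np.argmax(L[:2]); a=np.arctan2(e[k,1],e[k,0])
    return P.mean(0).round(1),np.sort(L[:2]).round(1),round(float((a+np.pi/2)%np.pi-np.pi/2),4)
E
python3 - <<'E'
from h import *
from station import viewer
im=cv2.imread("pics/top0.png"); p=viewer.camera_params("top"); T=p["pose"]
hsv=cv2.cvtColor(im,cv2.COLOR_BGR2HSV); g=im.max(2)
def comps(m,zs,lo,hi):
    for c in cv2.findContours(m.astype(np.uint8),cv2.RETR_EXTERNAL,cv2.CHAIN_APPROX_NONE)[0]:
        if lo<cv2.contourArea(c)<hi: 
            r=cv2.minAreaRect(c); print(np.round(r[0]),*[quad(p,T,r,z) for z in zs])
roi=np.zeros(g.shape,bool); roi[110:340,190:430]=1
print("dark"); comps(roi&(g<85),[70,6],200,3000)
print("white"); comps(roi&(g>200),[64],200,9000)
print("tray"); comps(roi&(g<125),[85],3500,20000)
cv2.imwrite("pics/crop0.png",cv2.resize(im[160:335,190:440],None,fx=3.2,fy=3.2,interpolation=cv2.INTER_CUBIC))
E
```

```text
dark
[268. 313.] (array([390. , 114.4]), array([28.6, 74.1]), 1.3673) (array([383.9, 118.4]), array([30.1, 78. ]), 1.3673)
[325. 294.] (array([434.7, -20.7]), array([28.1, 73.3]), -1.0481) (array([431. , -23.7]), array([29.6, 77.2]), -1.0481)
[289. 229.] (array([591.7,  65.1]), array([ 46.1, 114.3]), -0.0381) (array([596.2,  66.5]), array([ 48.5, 120.3]), -0.0381)
[293. 151.] (array([780.2,  54.9]), array([24.6, 72.8]), -1.5704) (array([794.5,  55.9]), array([25.9, 76.6]), -1.5704)
white
tray
[382. 216.] (array([ 620.3, -156.6]), array([182.9, 201.1]), -0.1612)
```

View pics/crop0.png

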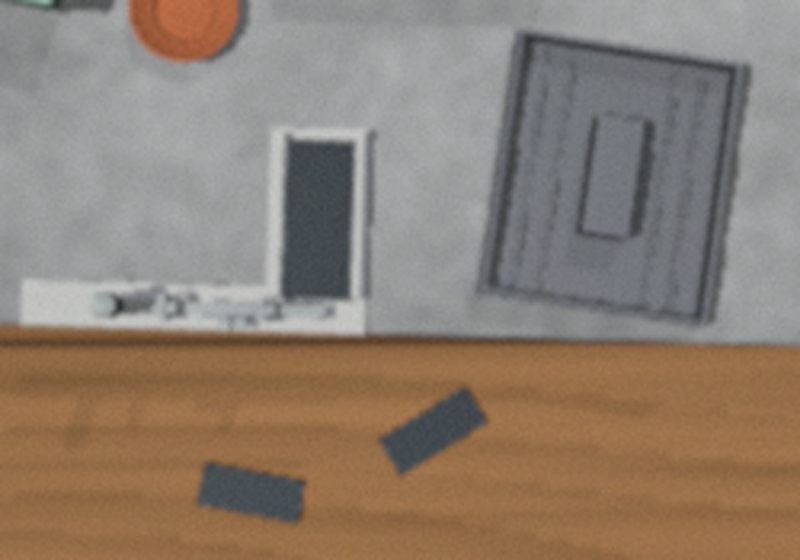

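The three candidates are the holder slate at (289,229), about 47 x 117 mm, and two loose ones at (268,313) and (325,294), about 30 x 77 mm. Only the holder slate fits 50 x 120, and the crop confirms it lies between the rails. Next I hover over the tray, then the knob, and take one look at each.

```bash
cat >> h.py <<'E'
def q(a): return (R.from_euler("z",a)*R.from_euler("x",np.pi)).as_quat()
def snap(name):
    import pickle
    from station import env,viewer
    s=env.read_state(); im=viewer.camera("wrist"); p=viewer.camera_params("wrist")
    cv2.imwrite(f"pics/{name}.png",im); pickle.dump((p,wristT(p,s)),open(f"pics/{name}.pkl","wb")); print(name,s["time_s"],s["tool_pos"].round(1))
E
python3 - <<'E'
from h import *
from station import env
env.reach([620,-157,300],q(-0.16)); snap("w_tray")
env.reach([527,217,300],q(np.pi/2-.038)); snap("w_knob")
E
```

```text
w_tray 2.0917 [ 619.8 -157.7  300. ]
w_knob 3.575 [527.5 216.3 300. ]
```

View pics/w_tray.png

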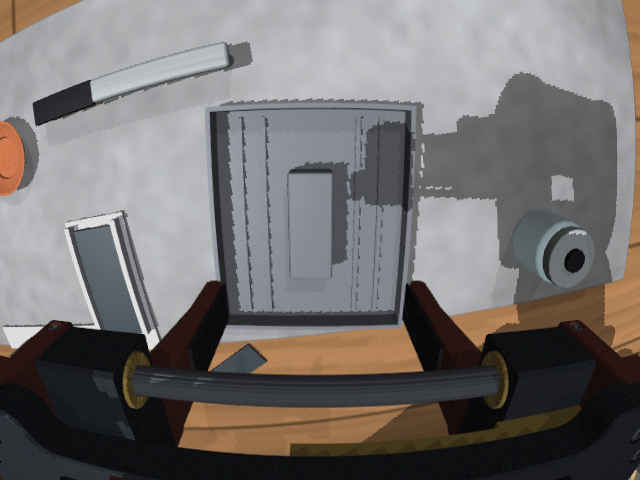

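View pics/w_knob.png

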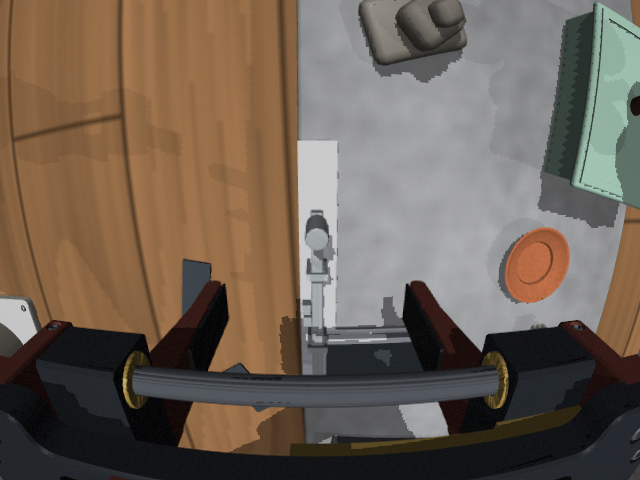

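Tray view: deck top face spans about (289,173) to (331,278). Knob view: the knob's top disc is near (317,240), the strip's left end at rows 140 with columns 298 to 338. The next step turns these pixels into points.

Run:
```python
from h import *; import pickle
im=cv2.imread("pics/w_tray.png"); p,T=pickle.load(open("pics/w_tray.pkl","rb"))
g=cv2.cvtColor(im,cv2.COLOR_BGR2GRAY)
print("row225",g[225,280:340:2]); print("col310",g[160:184:1,310],g[270:290,310])
f=lambda px,z: onz(rayw(p,T,px),z)[:2].round(1)
print("deck",[f(c,93) for c in [(289,173),(331,173),(331,278),(289,278)]])
print("rim",[f(c,85) for c in [(207,107),(418,104),(401,326),(222,324)]])
p,T=pickle.load(open("pics/w_knob.pkl","rb")); im=cv2.imread("pics/w_knob.png")
print("knob",f((317,240),122)); print("strip end",f((298,140),64),f((338,140),64)); print("edge",f((298,290),64))
for x in [(0,220),(34,220)]: pass
c=cv2.resize(im[130:350,280:360],None,fx=2.7,fy=2.7,interpolation=cv2.INTER_CUBIC)
c2=cv2.resize(cv2.imread("pics/w_tray.png")[95:330,200:425],None,fx=2.5,fy=2.5,interpolation=cv2.INTER_CUBIC)
o=np.zeros((600,800,3),np.uint8); o[:c.shape[0],:c.shape[1]]=c; o[:c2.shape[0],226:226+c2.shape[1]]=c2[:,:574]; cv2.imwrite("pics/c1.png",o)
```

```text
row225 [146 144 141 135  94 142 143 143 143 142 142 143 141 141 141 139 140 137
 140 138 138 138 138 137 137 135  80  79  80  81]
col310 [141 141 142 126  80  82  79  82  70  44  42  42  64  99 128 140 140 138
 144 144 143 143 143 144] [138 137 137 138 138 138 137 131 122 127 128 128 128 128 129 129 129 127
 128 128]
deck [array([ 668.9, -143.7]), array([ 663.6, -175.9]), array([ 576.2, -162.8]), array([ 581.9, -127.7])]
rim [array([733.6, -86.9]), array([ 708.5, -254.1]), array([ 512.6, -220.4]), array([541.4, -54.9])]
knob [528.4 219. ]
strip end [515.5 289.8] [549.2 288.5]
edge [508.2 152.1]
```

View pics/c1.png

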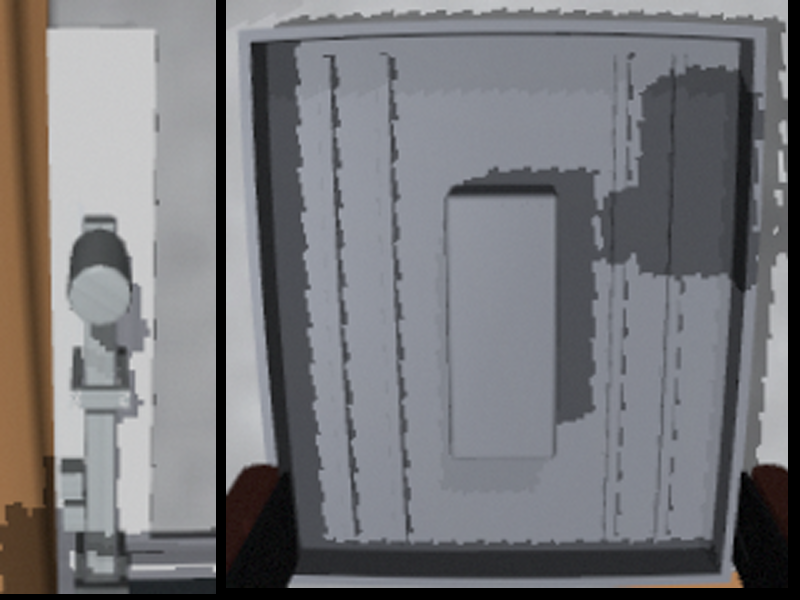

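The deck centre is about (623,-153) with yaw -0.166, and its sides measure 88 x 35 mm, as they should. The holder origin is about (506.4,69.6) with yaw -0.04: knob, strip corner and slate agree within 2 mm. Now the bolt.

```bash
cat >> h.py <<'E'
O=np.array([506.4,69.6]); Y=-0.04
def H(x,y,z):  # holder -> world (TCP z given as tips height above the ledge)
    c,s=np.cos(Y),np.sin(Y); return [O[0]+c*x-s*y,O[1]+s*x+c*y,60+z+80]
E
python3 - <<'E'
from h import *
from station import env,set_gripper
st=lambda t:(lambda s:print(t,round(s["time_s"],2),s["tool_pos"].round(1),s["force"].round(1),round(s["width"],1),round(s["grip_force"],1)))(env.read_state())
a=q(np.pi/2+Y)
env.move_l(H(16,150,70),a,rate=200); set_gripper(50)
env.move_l(H(16,150,26),rate=120); set_gripper(0); st("grip")
env.move_l(H(16,150,40),rate=60); st("up")
print(env.move_l(H(16,197.5,40),rate=60,f_stop=15)); st("slid")
env.move_l(H(16,196.5,27),rate=60,f_stop=15); st("down")
set_gripper(50); st("open")
env.move_l(H(16,196.5,100),rate=200); env.move_l(H(16,150,160),rate=250); snap("w_after")
E
```

```text
grip 6.1 [528.6 218.9 166.3] [ 0.1 -1.4  2.1] 17.7 30.0
up 6.48 [528.6 218.9 180.5] [ 2.1  0.1 -1.8] 17.7 30.0
True
slid 7.25 [530.2 265.1 179.4] [ 2.5 -0.8 -1.8] 17.3 30.0
down 7.6 [530.2 265.1 166.4] [ 2.3 -4.  -2.2] 17.7 30.0
open 8.28 [530.2 265.3 167. ] [-0.3  0.1  0.2] 50.3 0.0
w_after 9.25 [528.2 218.6 299. ]
```

View pics/w_after.png

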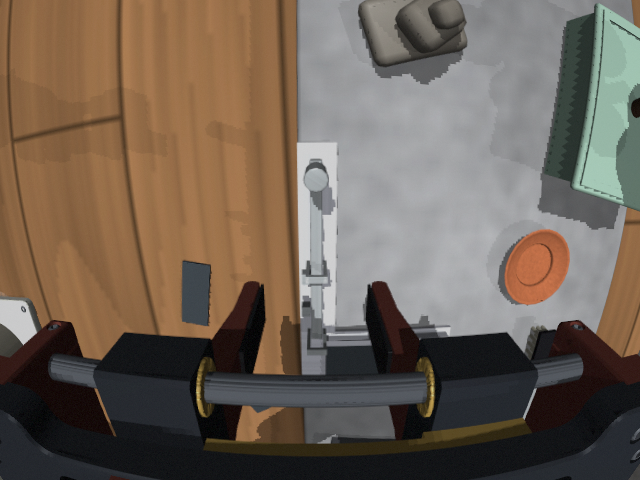

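The bolt's knob now stands at (316,178), moved 46 mm and lowered to its starting height, so it is open and down. Now I push the slate out from behind.

Run:
```python
from h import *
from station import env,set_gripper
st=lambda t:(lambda s:print(t,round(s["time_s"],2),s["tool_pos"].round(1),s["force"].round(1),round(s["width"],1),round(s["grip_force"],1)))(env.read_state())
env.reach(H(168,0,90),q(Y)); set_gripper(0); st("hover")
print(env.move_l(H(168,0,6.5),rate=120,f_stop=10)); st("down")
print(env.move_l(H(83,0,6.5),rate=60,f_stop=12)); st("pushed")
env.move_l(H(88,0,6.5),rate=60); env.move_l(H(88,0,90),rate=200)
set_gripper(70); env.move_l(H(-25,0,130),rate=250); snap("w_slate")
```

```text
hover 11.33 [674.3  62.8 230. ] [-0.7 -0.5 -0.4] 0.4 0.0
False
down 12.18 [674.7  62.9 147. ] [ 1.  -0.5  0.2] 0.6 0.0
False
pushed 13.75 [589.3  66.3 146.3] [1.3 0.1 1.3] 0.5 0.5
w_slate 16.35 [482.6  70.7 270.5]
```

View pics/w_slate.png

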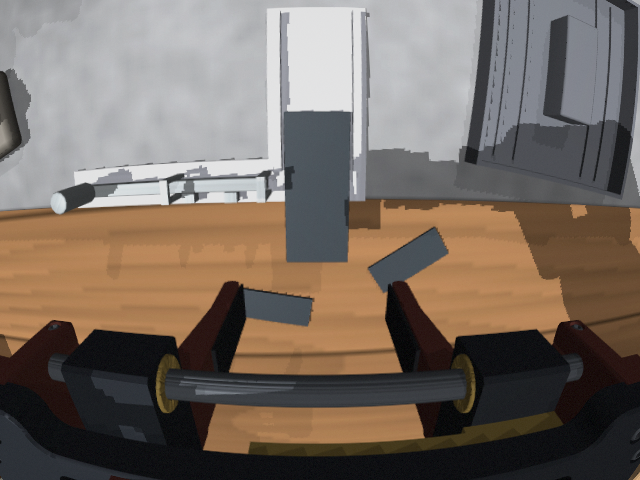

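The slate sticks out with corners near (286,111), (350,111), (348,262) and (286,262). I compute its centre and, if it checks out, grip and carry it to hover over the deck.

Run:
```python
from h import *; import pickle,sys
from station import env,set_gripper
st=lambda t:(lambda s:print(t,round(s["time_s"],2),s["tool_pos"].round(1),s["force"].round(1),round(s["width"],1),round(s["grip_force"],1)))(env.read_state())
p,T=pickle.load(open("pics/w_slate.pkl","rb"))
C=np.array([onz(rayw(p,T,c),70)[:2] for c in [(286,111),(350,111),(348,262),(286,262)]])
h=(C-O)@np.array([[np.cos(Y),-np.sin(Y)],[np.sin(Y),np.cos(Y)]]); m=h.mean(0); print(h.round(1),m.round(1))
if not(5<m[0]<22 and abs(m[1])<5): sys.exit("check")
xs=13.0  # from the push: finger at 83 minus 10 half pad minus 60
env.move_l(H(-16,m[1]/2,-12),rate=130,f_stop=10); st("down")
set_gripper(40); st("grip")
if env.read_state()["grip_force"]<5: sys.exit("no grip")
env.move_l(H(-16,m[1]/2,90),rate=100); st("up")
d=(xs+m[0])/2+16; D=np.array([623,-153]); A=-.166; t=D-d*np.array([np.cos(A),np.sin(A)]); print("target",t,d)
env.move_l([*t,230],q(A),rate=120); snap("w_place"); st("over")
```

```text
[[ 71.1  23.4]
 [ 71.2 -24.4]
 [-48.4 -25. ]
 [-48.4  25.4]] [11.4 -0.1]
down 17.64 [490.8  70.2 128.5] [ 0.3 -0.5  0.5] 69.9 0.0
grip 18.1 [490.6  70.2 128.4] [-1.3  0.3  3.8] 49.1 30.0
up 19.27 [490.   70.1 229.4] [ 0.1  0.3 -1.6] 49.8 30.0
target [ 595.19939584 -148.34223781] 28.188088621545536
w_place 21.4333 [ 595.  -147.9  230. ]
over 21.48 [ 595.1 -147.9  230. ] [-0.3  0.3 -0.6] 50.0 30.0
```

View pics/w_place.png

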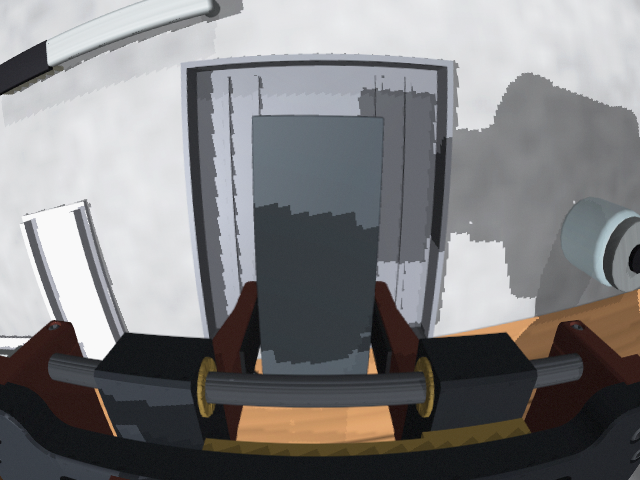

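The slate is held level over the tray, rear end at (252,116) to (383,118). Now I lower it gently.

Run:
```python
from h import *; import pickle
from station import env,set_gripper
st=lambda t:(lambda s:print(t,round(s["time_s"],2),s["tool_pos"].round(1),s["force"].round(1),round(s["width"],1),round(s["grip_force"],1)))(env.read_state())
p,T=pickle.load(open("pics/w_place.pkl","rb"))
for z in (165,171.6): print(z,[onz(rayw(p,T,c),z)[:2].round(1) for c in [(252,116),(383,118)]])
x,y,_=env.read_state()["tool_pos"]; A=q(-.166)
env.move_l([595.2,-148.3,170],A,rate=80)
print(env.move_l([595.2,-148.3,156],A,rate=15,f_stop=3)); st("touch")
```

```text
165 [array([ 685.3, -136.8]), array([ 676.1, -187. ])]
171.6 [array([ 684.9, -137.8]), array([ 676.2, -185.8])]
True
touch 23.16 [ 595.1 -148.3  157.5] [-0.4 -0.3  4.8] 49.5 30.0
```

Run:
```python
from h import *
from station import env,set_gripper
env.move_l([595.2,-148.3,157],rate=10)
set_gripper(64); env.hold(.3)
env.move_l([595.2,-148.3,300],rate=150); env.move_l([615,-153,300],rate=150); env.hold(.3); snap("w_end"); print(env.read_state()["force"].round(2))
```

```text
w_end 25.85 [ 614.5 -152.9  299.9]
[ 0.65 -0.08  0.37]
```

View pics/w_end.png

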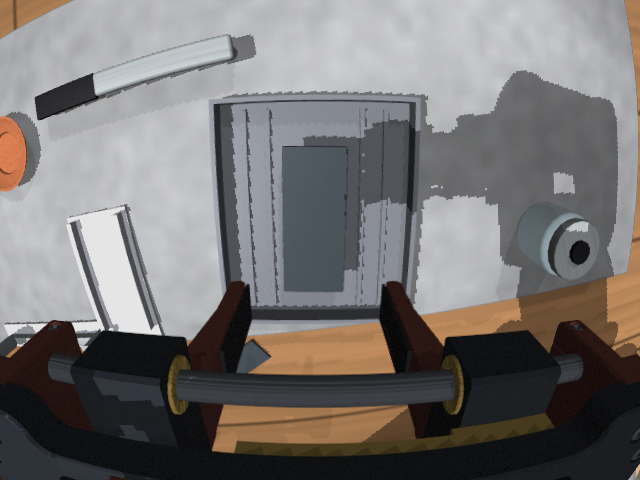

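The slate lies on the deck with corners near (283,147), (348,147), (344,292) and (284,291). I check its centre, then hand in.

Run:
```python
from h import *; import pickle
from station import workorder
p,T=pickle.load(open("pics/w_end.pkl","rb"))
C=np.array([onz(rayw(p,T,c),99)[:2] for c in [(283,147),(348,147),(344,292),(284,291)]])
m=C.mean(0); v=C[:2].mean(0)-C[2:].mean(0); print(m,np.linalg.norm(v),np.arctan2(v[1],v[0]))
if np.hypot(*(m-[623,-153]))<8: print(workorder.sign_off())
```

```text
[ 621.668816   -152.21636737] 119.0490700101484 -0.1773198618812078
the job is handed in; nothing more can be done
None
```

The job is handed in at about 26 s: the bolt is open and down, and the slate lies flat on the tray deck, within about 2 mm of its centre and 0.01 rad of its direction by my last camera check; no verdict came back.

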